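Hang a second lens carrier on the drying hook

ROBOT

A 6-joint arm with a two-finger parallel gripper is mounted at the origin on the work surface. World frame = base frame: x ahead of the robot, y to its left, z up, the work surface at z = 0. Lengths are in m, angles in rad, forces in N, time in s.
With the tool pointing down it reaches from about 0.35 to 0.975 m from the base axis. Payload 4.9 kg.
Tool frame: the origin (TCP) lies between the finger pads; the fingertips stand 19 mm ahead of it and the grasp point (between the pads) is the TCP; z points along the fingers, y is the line along which they close (so a half turn about z gives the same grasp; the last joint's range is limited). The gripper opens to 85 mm and grips with 20 to 120 N. Pads are 22 mm wide; open, the fingers measure 114 mm over their backs; the gripper's body (76 mm by 85 mm) begins 54 mm behind the grasp point. The pads swing forward as they close: fully open they stand 13 mm farther back than shut.
Start: joints at [1.198, 0.053, 1.613, -0, 1.476, -0.119], TCP at [0.157, 0.605, 0.25] pointing down, gripper open.
Joint ranges: [-3.01, 3.01], [-1.01, 2.22], [0.06, 2.58], [-1.02, 4.17], [0.09, 2.62], [-3.14, 3.14]. Speed limits (rad/s): [2.57, 2.57, 3.14, 3.14, 3.14, 3.14].

INTERFACE

Orientations are given as a rotation vector (axis times angle).
In Python, from station import ctrl gives the robot as it stands. The module is installed in compiled form; this text tells all that it offers.
- The arm moves only by the tool servo_tool, never from a script. Its argument "increments" is a list that holds one entry, the list of rows, each a list of 5 numbers: the finger opening in cm, from 0 to 8.54, then the shift along the tool's x, y, z in cm, then the turn about the tool's z in degrees. A call has 1 to 5 rows; each row is the pose to reach, as a shift and turn from the pose commanded when the call began, along the tool's axes at that moment; what a row does not reach only later rows make up. A row lasts 1/10 s, in which the tool goes at most 50 mm and 8.59 degrees, less where a joint would pass 70% of its speed; a pose out of reach is approached as far as the arm can. A call with a gripper value outside its range is refused whole. The fingers move at their own pace and stop on an object; "newtons" is the grip in N (left out, the last holds). Time passes only in rows, so rows that repeat a pose let the fingers close. It gives the time, the measured TCP pose, the force, the opening and the grip force at its end, in the units of the state.
- ctrl.get_obs(): the state, without advancing time (a new reading comes with each control period).
- ctrl.get_image(name): name is "scene" or "top" or "wrist"; returns a dict with "img" (420x560x3 uint8, red, green, blue), "fx", "fy", "cx", "cy" (pixels), "rvec" (rotation vector, rad) and "tvec" (3), from world to camera coordinates, as OpenCV has them; the wrist camera has in their place "mount" (4x4, takes a point from camera to tool coordinates, whose origin is the TCP and whose axes are the flange's). Camera axes: x right, y down, z forward; pixel columns grow to the right and rows downward; lengths in m; the calibration is good to about 2 mm. A picture is of the moment at which its call begins: read the wrist's pose just before it. There is no depth.
- ctrl.finish_job(): hands the job in; it is judged then, once.
The state is a dict: "t": time; "q": joint angles; "dq": joint speeds; "effort": joint torques, N m; "tool_pos": TCP position; "tool_rot": TCP orientation; "contact_force": force on the tool from outside, world axes, zero at the start; "wrist_torque": the same for the moment, N m; "opening": finger opening in m; "grip_force": force on a finger pad.
Only numpy, scipy, OpenCV 4.12 (cv2) and the standard library are available. Lean on these libraries where they do the work, as an engineer would, in place of code of your own. Each camera call takes 0.05 s, during which the arm holds its last target. There are 200 camera calls.

TASK

Flip the toggle clamp on the sloped easel up and over past its centre so that it stays open, then lift out the lens carrier plate that it held. Hang that plate by its eye on the drying hook, in front of the plate already there and at least 30 mm behind the upturned tip; the plate already there must not come off and must end slid right back flat against the hook's back plate, pushed gently (under 30 N, its lenses are glass). Leave the reagent bottle and the polishing pads between stand and easel where they are.

Things in the scene. Friction and masses are not known exactly. Their poses are not given: they have to be found in the camera images.
- stand: fixed steel drying stand. Origin on the table under the hook, z up. Base 200 x 130 x 12. The hook is a level round bar, 10 mm diameter, along the stand's x axis at y = 0, axis 235 mm above the table, from the back plate at x = +65 mm forward to x = -75 mm, where the end turns up. The free end points to the stand's -x, roughly towards the robot.
- hook_tip (a point): end of the hook's upturned tip (axis), at x = -83, y = 0, z = 247 mm of the stand, 12 mm above the bar's axis; its highest metal is 17 mm above the bar's axis.
- hook_back (a point): point on the bar's axis at the front face of the upright back plate: x = +65, z = 235 mm of the stand. The plate is 70 wide and spans 200 to 280 mm above the table; the post behind it is 277 mm tall.
- easel: fixed sloped easel, black on an aluminium base (200 x 130 x 12). Origin on the table, z up. A loose plate stands on its ledge leaning 0.5 rad from upright, top towards the easel's -x; the clamped face looks to +x. The backboard supports 92 mm up the slope, a front lip stands 9 mm and side guides 27 mm above the ledge: the plate comes out along its own length.
- clamp (a joint): toggle clamp arm on the easel, rad: 0 = closed, foot on the plate's face; grows as the handle is pushed to the easel's +x; 1.6 = fully open, at its stop. Slight friction; past about 0.9 its own weight carries it over to open. It counts as open above 1.2.
- clamp_hinge (a point): the clamp's hinge axis (along the easel's y), at x = +85, y = 0, z = 47 mm of the easel. The foot arm, 12 mm thick, runs from here 120 mm towards -x and 26 degrees up to the plate.
- clamp_handle_end (a point): upper end of the clamp's black handle, a straight round bar 19 mm in diameter over its outer half, running 110 mm from the hinge to here; closed, it leans 0.44 rad from upright towards the easel's -x. About 70 mm of free space lie between it and the plate, above the foot arm.
- carrier_mid (a point): centre of the plate on the easel: bare aluminium lens carrier, 90 wide, 180 tall, 6 thick, about 0.26 kg, four lenses. From its lower edge: body 90 wide to 100 mm, eye from 100 to 134 mm (56 wide overall), then a solid strip to grip, 56 wide to 148 and 40 wide to 180 mm. This point is 90 mm up. x = through the thickness, y = across, z = up the plate.
- carrier_eye (a point): centre of that plate's eye, a window 34 wide and 34 high with upper corners cut at 45 degrees (12 mm of flat top edge remain). 117 mm above the lower edge, 17 below the eye's top edge, 63 below the plate's top; same axes.
- hung_mid (a point): centre of the twin plate, same size and shape, that already hangs near the hook's tip; x = through the thickness (along the bar), y = across, z = up. Its eye's top edge rests on the bar, 240 mm above the table. Flat against the back plate, its centre is at x = +62 mm of the stand. Its mass (0.2 to 0.34 kg) and friction on the bar vary.
- hung_eye (a point): centre of the hanging plate's eye, 117 mm above its lower edge and 63 below its top; same axes.
- reagent: clear reagent bottle, 60 diameter, 150 tall; origin under its centre. Bystander, between stand and easel, farther out than the pads.
- pads: stack of black round polishing pads, 90 diameter, 56 tall; origin under its centre. Bystander, between stand and easel.

How it is judged:
By the outcome, as a careful person would: the job done as asked, in the order asked, and still so for the second after the job is handed in, with the robot touching nothing.
It also fails if it takes over 72 s, if anything falls off the work surface, if the arm or the gripper's body presses on something with over 40 N, if the wrist force passes 120 N, or if a joint passes its speed limit or range.

## Working session

There is one attempt and no reset: what is moved stays moved. The work goes in short steps, Python scripts to look and compute and a tool call to move; the robot and the scene stay as the last step left them, time stands still between calls to the robot, and variables do not carry over. Pictures are saved under pics/ and viewed, at most 10 in all, crops included, and the job is handed in when it is done.

Besides the shell and the picture viewer there is one more tool, called after "Emit:" as name([rows], argument=value, ...), one row to a line, values as JSON. servo_tool: Moves the arm, as the interface text tells. Its arguments: {"type":"object","properties":{"increments":{"type":"array"},"newtons":{"type":"number"}},"required":["increments"]}

```bash
mkdir -p pics
cat > h.py <<'E'
import numpy as np, cv2
from station import ctrl
from scipy.spatial.transform import Rotation as R
def cam(n):
    o=ctrl.get_obs(); d=ctrl.get_image(n)
    K=np.array([[d['fx'],0,d['cx']],[0,d['fy'],d['cy']],[0,0,1.]])
    if n=='wrist':
        T=np.eye(4);T[:3,:3]=R.from_rotvec(o['tool_rot']).as_matrix();T[:3,3]=o['tool_pos']
        T=T@np.array(d['mount'])
    else:
        Rm=R.from_rotvec(np.ravel(d['rvec'])).as_matrix();T=np.eye(4);T[:3,:3]=Rm.T;T[:3,3]=-Rm.T@np.ravel(d['tvec'])
    return d['img'],K,T
def save(n,f):
    c=cam(n);cv2.imwrite(f'pics/{f}.png',c[0][:,:,::-1]);np.savez(f'pics/{f}.npz',img=c[0],K=c[1],T=c[2]);return c
def load(f):
    z=np.load(f'pics/{f}.npz');return z['img'],z['K'],z['T']
def ray(c,u,v):
    _,K,T=c;d=T[:3,:3]@np.linalg.inv(K)@[u,v,1.];return T[:3,3],d/np.linalg.norm(d)
def onz(c,u,v,z):
    o,d=ray(c,u,v);return o+d*(z-o[2])/d[2]
def proj(c,p):
    _,K,T=c;q=K@(T[:3,:3].T@(np.asarray(p,float)-T[:3,3]));return q[:2]/q[2]
def tri(*rs):
    A=0;b=0
    for o,d in rs:
        P=np.eye(3)-np.outer(d,d);A=A+P;b=b+P@o
    return np.linalg.solve(A,b)
E
python3 - <<'E'
from h import *
o=ctrl.get_obs();print({k:np.round(v,3) for k,v in o.items()})
for n in('scene','top'):
    c=save(n,n+'0');print(n,c[1][0],c[2].round(3))
a=load('scene0')[0];
E
```

```text
{'t': np.float64(0.0), 'q': array([ 1.198,  0.053,  1.614,  0.   ,  1.476, -0.119]), 'dq': array([-0.002,  0.001, -0.   ,  0.002, -0.   ,  0.001]), 'effort': array([-1.0000e-03, -3.9368e+01, -3.7018e+01, -0.0000e+00,  7.0000e-03,
        0.0000e+00]), 'tool_pos': array([0.157, 0.604, 0.249]), 'tool_rot': array([-3.970e-01, -3.116e+00,  3.000e-03]), 'contact_force': array([0.315, 0.009, 0.187]), 'wrist_torque': array([-0.004,  0.038, -0.048]), 'grip_force': np.float64(0.0), 'opening': np.float64(0.085)}
scene [518.96900618   0.         272.62702572] [[ 0.277  0.581 -0.765  1.415]
 [ 0.96  -0.186  0.207 -0.222]
 [-0.022 -0.792 -0.61   0.852]
 [ 0.     0.     0.     1.   ]]
top [411.30196211   0.         280.11123783] [[ 0.013 -0.989  0.15   0.439]
 [-1.    -0.016 -0.018 -0.004]
 [ 0.021 -0.15  -0.989  1.1  ]
 [ 0.     0.     0.     1.   ]]
```

View pics/scene0.png

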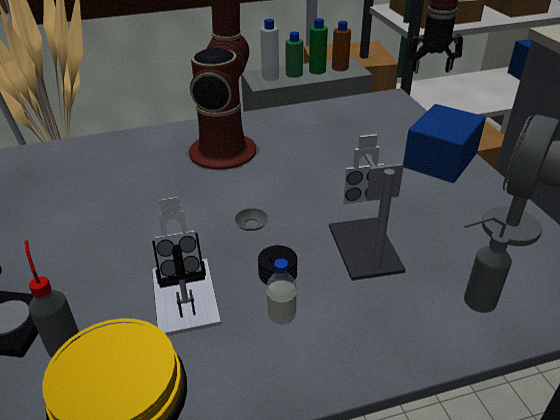

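View pics/top0.png

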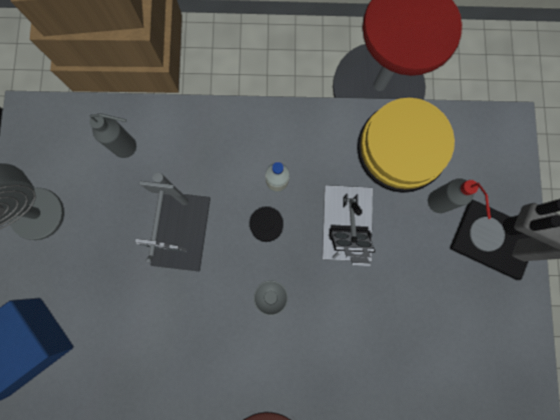

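The scene view shows the easel at about (180,270) and the stand at (375,230), with pads at (277,265) and bottle at (282,292). In the top view the easel base is at about (349,225), the stand base at (182,232) and the tip end near (140,243).

Run:
```python
from h import *
c=load('top0');a=c[0].astype(int);g=a.sum(2)/3
for x in (215,190,160): print('row230 col',x,a[230,x],a[250,x])
print('tbl',a[270,230],'easel',a[200,335],a[255,330],'base',a[225,195],'pad',a[225,265])
def big(m,box):
    mm=np.zeros(m.shape,np.uint8);x0,x1,y0,y1=box;mm[y0:y1,x0:x1]=m[y0:y1,x0:x1]*255
    cs,_=cv2.findContours(mm,cv2.RETR_EXTERNAL,cv2.CHAIN_APPROX_NONE);return max(cs,key=cv2.contourArea)
def rect(name,m,box,z):
    k=cv2.convexHull(big(m,box))[:,0,:].astype(float)
    w=np.array([onz(c,u,v,z)[:2] for u,v in k])
    r=cv2.minAreaRect((w*1000).astype(np.float32));print(name,r,'box px',k.min(0),k.max(0));
tb=a[270,230].mean()
rect('easel',g>120,(310,390,175,275),.012)
rect('stand',g<tb-20,(150,215,185,280),.012)
rect('pads',g<45,(240,300,195,250),.056)
h=cv2.cvtColor(c[0],cv2.COLOR_RGB2HSV)
m=(h[...,0]>100)&(h[...,0]<130)&(h[...,1]>120)
k=big(m,(260,300,155,180));p=k[:,0].mean(0);print('cap',p,onz(c,*p,.15))
img=c[0][:,:,::-1]
A=cv2.resize(img[165:285,130:230],None,fx=4,fy=4,interpolation=2)
B=cv2.resize(img[165:285,300:400],None,fx=4,fy=4,interpolation=2)
cv2.imwrite('pics/tc.png',np.hstack([A,B]))
```

```text
row230 col 215 [ 97 102 106] [ 97 102 106]
row230 col 190 [60 62 66] [59 62 65]
row230 col 160 [59 61 65] [58 61 63]
tbl [ 96 102 105] easel [148 153 160] [150 156 163] base [60 63 66] pad [29 28 29]
easel ((587.9091796875, -205.56871032714844), (129.583740234375, 201.03785705566406), 87.41263580322266) box px [322. 185.] [372. 260.]
stand ((570.3468627929688, 254.26809692382812), (164.0497589111328, 217.07398986816406), 84.19397735595703) box px [150. 186.] [210. 271.]
pads ((575.9832153320312, 12.34762191772461), (86.54297637939453, 82.33724975585938), 27.070537567138672) box px [250. 207.] [282. 241.]
cap [277.23333333 167.63333333] [ 0.69842114 -0.0136537   0.15      ]
```

View pics/tc.png

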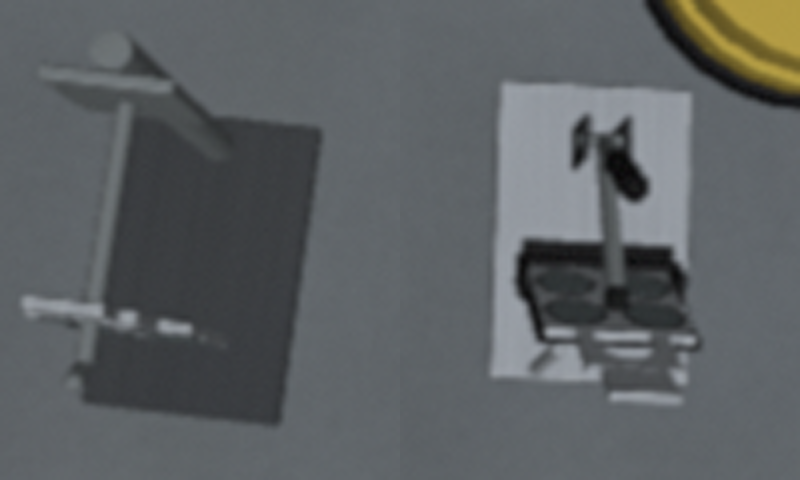

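Run:
```python
from h import *
c=load('top0')
P=[onz(c,130+x/4,165+y/4,.012)[:2] for x,y in((320,130),(280,425),(82,402))]
print(np.round(P,4)); ax=P[0]-P[1];print('len',np.linalg.norm(ax),np.linalg.norm(P[2]-P[1]),'yaw',np.degrees(np.arctan2(ax[1],ax[0])))
cen=(P[0]+P[2])/2;print('cen',cen)
# hook bar from top image: back and tip
for n,x,y,z in(('tip',75,382,.252),('barback',127,105,.24),('bplTL',40,72,.28),('bplTR',172,88,.28),('hungL',22,302,.303),('hungR?',190,328,.223)):
    print(n,onz(c,130+x/4,165+y/4,z).round(4))
for n,x,y,z in(('hinge',602-400,138,.047),('handle',635-400,190,.05+.11*.9),('topL',610-400,398,.17),('topR',682-400,398,.17)):
    print(n,onz(c,300+x/4,165+y/4,z).round(4))
def wp(o,yaw,p):
    return np.r_[R.from_euler('z',yaw).apply(p)+[o[0],o[1],0]]
s=load('scene0')
yE=np.radians(-2.6)
for n,p in(('hinge',(.085,0,.047)),('hand',(.085-.11*np.sin(.44),0,.047+.11*np.cos(.44))),):
    w=wp((.588,-.2056),yE,p);print(n,w.round(4),'top',(proj(c,w)-[300,165])*4+[400,0],'scene',proj(s,w))
yS=np.arctan2(ax[1],ax[0])
for n,p in(('tip',(-.083,0,.247)),('back',(.065,0,.235)),('post',(.08,0,.277))):
    w=wp(cen,yS,p);print(n,w.round(4),'top',(proj(c,w)-[130,165])*4,'scene',proj(s,w))
img=s[0][:,:,::-1]
A=cv2.resize(img[125:285,325:415],None,fx=3.7,fy=3.7,interpolation=2)
B=cv2.resize(img[185:345,140:230],None,fx=3.7,fy=3.7,interpolation=2)
cv2.imwrite('pics/sc.png',np.hstack([A,B]))
```

```text
[[0.6503 0.1643]
 [0.4539 0.1828]
 [0.4671 0.3121]]
len 0.19728465996437317 0.12999466776524746 yaw -5.399491141267759
cen [0.55874554 0.23820096]
tip [0.471  0.2465 0.252 ]
barback [0.6178 0.2314 0.24  ]
bplTL [0.6258 0.2652 0.28  ]
bplTR [0.6186 0.1983 0.28  ]
hungL [0.507  0.2591 0.303 ]
hungR? [0.5013 0.1962 0.223 ]
hinge [ 0.6443 -0.2073  0.047 ]
handle [ 0.5936 -0.2067  0.149 ]
topL [ 0.4712 -0.1862  0.17  ]
topR [ 0.4718 -0.2269  0.17  ]
hinge [ 0.6729 -0.2095  0.047 ] top [604.64707816  95.2063969 ] scene [186.56656513 309.94321451]
hand [ 0.6261 -0.2073  0.1465] top [634.28875319 136.48818255] scene [177.95640561 259.02101251]
tip [0.4761 0.246  0.247 ] top [ 79.39771189 372.3287696 ] scene [361.36990508 142.86087362]
back [0.6235 0.2321 0.235 ] top [128.80632095  96.54869254] scene [383.69554153 183.24235638]
post [0.6384 0.2307 0.277 ] top [111.56598933  50.3247942 ] scene [388.61799633 170.11702715]
```

View pics/sc.png

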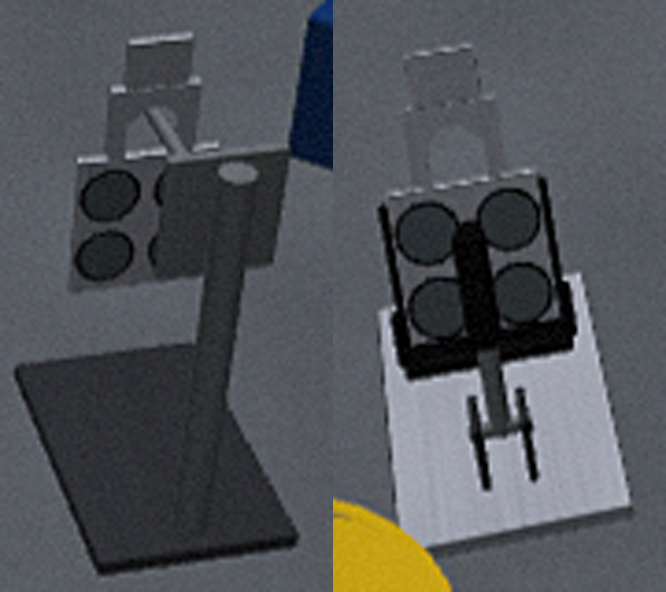

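The scene crop shows the hinge at (501,430), the handle end at (467,225) and the plate's top edge at (404,52)–(476,46). The easel's origin is therefore not its base centre, so I'll triangulate these points.

Run:
```python
from h import *
t=load('top0');s=load('scene0')
T=lambda x,y,o:ray(t,o+x/4,165+y/4)
SE=lambda x,y:ray(s,140+(x-333)/3.7,185+y/3.7)
SS=lambda x,y:ray(s,325+x/3.7,125+y/3.7)
for n,a,b in(('hinge',(202,138),(501,430)),('handle',(235,188),(467,228)),('topL',(210,398),(404,52)),('topR',(282,400),(476,46)),('shoulderL',(144,333),(393,192)),('shR',(293,342),(540,170))):
    r1=T(*a,300);r2=SE(*b);p=tri(r1,r2)
    print(n,p.round(4),'res',np.round([np.linalg.norm(np.cross(p-o,d))*1e3 for o,d in(r1,r2)],1))
for n,a,b in(('bplTL',(40,70),(288,150)),('bplTR',(172,86),(168,165)),('hungTL',(22,298),(193,35)),('hungTR',(100,312),(128,42)),('hshL',(22,302),(80,160))):
    r1=T(*a,130);r2=SS(*b);p=tri(r1,r2)
    print(n,p.round(4),'res',np.round([np.linalg.norm(np.cross(p-o,d))*1e3 for o,d in(r1,r2)],1))
```

```text
hinge [ 0.645  -0.2081  0.0434] res [0. 0.]
handle [ 0.5943 -0.2059  0.1522] res [0.2 0.2]
topL [ 0.4685 -0.2027  0.1825] res [18.8 18.8]
topR [ 0.4739 -0.1998  0.1943] res [21.1 21.1]
shoulderL [ 0.5083 -0.2012  0.1082] res [42.1 42.1]
shR [ 0.5158 -0.1982  0.137 ] res [43.9 43.9]
bplTL [0.6282 0.2674 0.2742] res [0.2 0.2]
bplTR [0.621  0.1997 0.2738] res [0.2 0.2]
hungTL [0.5106 0.2653 0.2838] res [0.3 0.3]
hungTR [0.5042 0.2267 0.2826] res [0.5 0.5]
hshL [0.5049 0.2446 0.2128] res [43. 43.]
```

Emit:
servo_tool([
  [[2,-5,-5,-4,0],[1,-5,-10,-4,0],[0,-10,-15,-4,0],[0,-10,-20,-4,0],[0,-15,-25,-4,0]],
])

```text
t: 0.6
tool_pos: [0.219, 0.3743, 0.2895]
tool_rot: [-0.395, -3.116, 0.0]
contact_force: [0.5, -0.4, 0.9]
opening: 0.0122
grip_force: 0.0
```

Emit:
servo_tool([
  [[0,-3.4,-3.4,-0.2,0],[0,-6.8,-6.8,-0.4,0],[0,-10.2,-10.2,-0.6,0],[0,-13.6,-13.6,-0.8,0],[0,-17,-17,-1,0]],
])

```text
t: 1.1
tool_pos: [0.3419, 0.1671, 0.2996]
tool_rot: [0.397, 3.116, 0.001]
contact_force: [-0.4, 0.9, 0.6]
opening: 0.0
grip_force: 0.0
```

Emit:
servo_tool([
  [[0,-3.4,-3.4,0,0],[0,-6.8,-6.8,0,0],[0,-10.2,-10.2,0,0],[0,-13.6,-13.6,0,0],[0,-17,-17,0,0]],
])

```text
t: 1.6
tool_pos: [0.4639, -0.0404, 0.2994]
tool_rot: [-0.399, -3.116, -0.0]
contact_force: [0.1, 1.2, 0.6]
opening: 0.0003
grip_force: 0.0
```

Emit:
servo_tool([
  [[0,-3.4,-3.4,0,-3],[0,-6.8,-6.8,0,-6],[0,-10.2,-10.2,0,-9],[0,-14,-13.6,0,-12],[0,-14,-13.6,0,-12]],
])

```text
t: 2.1
tool_pos: [0.566, -0.2094, 0.2967]
tool_rot: [-0.075, -3.137, -0.001]
contact_force: [-0.7, 0.2, 0.0]
opening: -0.0002
grip_force: 0.0
```

Run:
```python
from h import *
c=save('wrist','w1');o=ctrl.get_obs();print(o['t'],o['tool_pos'].round(4),o['tool_rot'].round(3));print(c[1][0],c[2].round(3))
for n,p in(('hinge',(.645,-.208,.047)),('handle',(.594,-.206,.147)),('topmid',(.471,-.201,.188))): print(n,proj(c,p))
```

```text
2.15 [ 0.5652 -0.2073  0.2973] [-7.400e-02 -3.137e+00 -3.000e-03]
[299.91997107   0.         279.31784693] [[ 0.047  0.945  0.323  0.482]
 [ 0.999 -0.045 -0.014 -0.206]
 [ 0.001  0.323 -0.946  0.421]
 [ 0.     0.     0.     1.   ]]
hinge [282.98900018 231.26522186]
handle [284.05886639 224.37120903]
topmid [284.7091701   88.19605661]
```

View pics/w1.png

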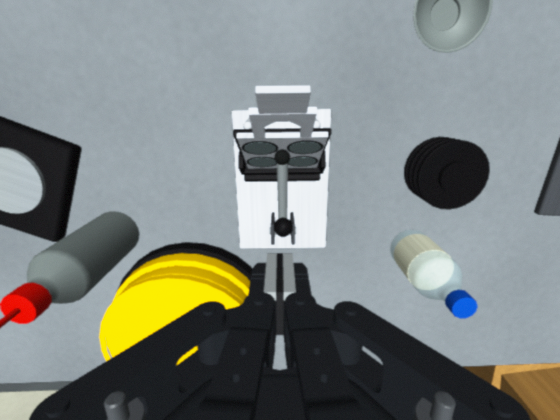

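The wrist view shows the plate top edge at (256–311, 87), the foot at (282,155) and the handle end at (284,227). All three match my predictions, so I'll descend behind the handle and push.

Emit:
servo_tool([
  [[0,0,0,4,0],[0,0,0,8,0],[0,0,0,12,0],[0,0,0,15,0],[0,0,0,16.3,0]],
])

```text
t: 2.65
tool_pos: [0.5624, -0.2029, 0.1329]
tool_rot: [-0.068, -3.135, -0.005]
contact_force: [-0.1, 0.4, -0.5]
opening: -0.0001
grip_force: 0.0
```

Emit:
servo_tool([
  [[0,-1,0,0,0],[0,-2,0,0,0],[0,-3.2,0,0,0],[0,-4.4,0,0,0],[0,-5.6,0,0,0]],
])

```text
t: 3.15
tool_pos: [0.6229, -0.208, 0.1384]
tool_rot: [0.069, 3.138, -0.002]
contact_force: [-0.2, 0.4, 0.1]
opening: -0.0001
grip_force: 0.4
```

Emit:
servo_tool([
  [[0,-1.2,0,0,0],[0,-2.4,0,0,0],[0,-3.6,0,0,0],[0,-4.8,0,0,0],[0,-5.4,0,0,0]],
])

```text
t: 3.65
tool_pos: [0.6762, -0.21, 0.1366]
tool_rot: [0.069, 3.14, 0.0]
contact_force: [0.7, 0.1, -0.3]
opening: 0.0002
grip_force: 0.0
```

Run:
```python
from h import *
c=save('scene','s2');o=ctrl.get_obs();print(o['t'],o['tool_pos'].round(4),o['contact_force'])
a=c[0][185:345,110:260,::-1];b=load('scene0')[0][185:345,110:260,::-1]
cv2.imwrite('pics/s2c.png',cv2.resize(a,None,fx=3.5,fy=3.5,interpolation=2))
```

```text
3.7 [ 0.6765 -0.21    0.1367] [ 0.37060811 -0.79341743  0.11921519]
```

View pics/s2c.png

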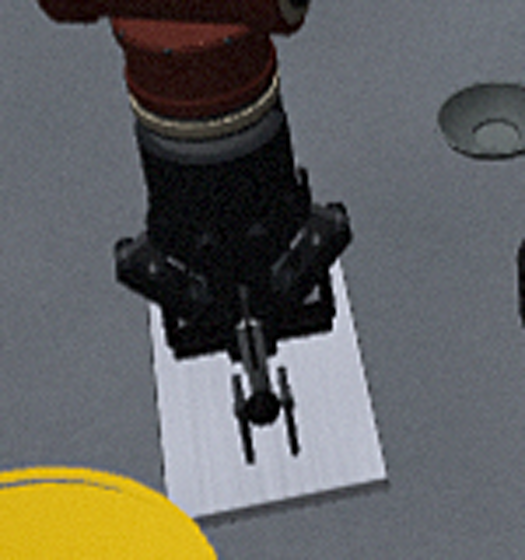

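The clamp has swung past its centre and the handle now points towards the camera. I'll lift away and go to the front of the hook.

Emit:
servo_tool([
  [[0,0,0,-4,0],[0,0,0,-8,0],[0,0,0,-12,0],[0,0,0,-16,0],[0,0,0,-19.3,0]],
])

```text
t: 4.2
tool_pos: [0.6749, -0.2101, 0.3328]
tool_rot: [0.07, 3.139, -0.001]
contact_force: [0.2, -1.1, 0.2]
opening: 0.0006
grip_force: 0.0
```

Emit:
servo_tool([
  [[0,2,4.4,0,0],[0,4,8.8,0,0],[0,6,13.2,0,0],[0,8,17.6,0,0],[0,10,22,0,0]],
])

```text
t: 4.7
tool_pos: [0.5835, 0.0157, 0.3298]
tool_rot: [-0.071, -3.141, -0.0]
contact_force: [-0.1, -0.3, 0.6]
opening: 0.0
grip_force: 0.0
```

Emit:
servo_tool([
  [[1,4,2.9,0,1],[2,8,6,0,2],[3,12,11,0,3],[4,15.7,15,0,3.4],[5,15.7,19,0,3.4]],
])

```text
t: 5.2
tool_pos: [0.4349, 0.2061, 0.3303]
tool_rot: [0.165, 3.136, 0.0]
contact_force: [0.8, 1.2, -0.4]
opening: 0.05
grip_force: 0.0
```

Emit:
servo_tool([
  [[5,0,3.9,0,0],[5,0,3.9,0,0]],
])

```text
t: 5.4
tool_pos: [0.4402, 0.2476, 0.3297]
tool_rot: [-0.154, -3.138, -0.002]
contact_force: [0.5, -0.3, -0.5]
opening: 0.0501
grip_force: 0.0
```

Run:
```python
from h import *
c=save('wrist','w3');o=ctrl.get_obs();print(o['t'],o['tool_pos'].round(4),o['tool_rot'].round(3),o['opening'])
O=np.array([.5555,.2385,0]);X=lambda p:R.from_euler('z',-5.9,degrees=True).apply(p)+O
for n,p in(('tip',(-.083,0,.252)),('back',(.065,0,.235)),('hungtop',(-.048,0,.286)),('bTL',(.065,.035,.28)),('bTR',(.065,-.035,.28))): print(n,X(p).round(4),proj(c,X(p)).round(1))
w=cam('scene');cv2.imwrite('pics/s3.png',w[0][:,:,::-1])
b=w[0][185:345,125:240,::-1]
cv2.imwrite('pics/w3c.png',np.hstack([c[0][:,:,::-1],cv2.resize(b,(240,420))]))
```

```text
5.45 [0.4406 0.2458 0.3296] [-1.570e-01 -3.137e+00  1.000e-03] 0.0502073078052139
tip [0.4729 0.247  0.252 ] [282.8 265.5]
back [0.6202 0.2318 0.235 ] [281.1 389.9]
hungtop [0.5078 0.2434 0.286 ] [282.9 335. ]
bTL [0.6238 0.2666 0.28  ] [323.3 438.6]
bTR [0.6166 0.197  0.28  ] [239.7 438.4]
```

View pics/w3c.png

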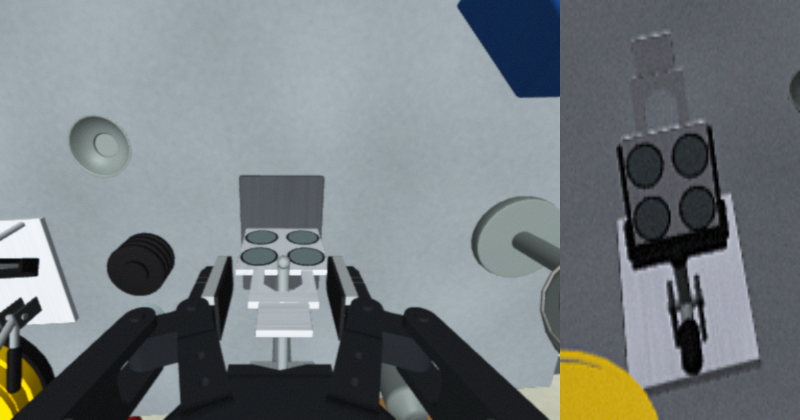

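The clamp is fully open, with the handle lying over to the front. The wrist view has the tip at (283,262) and the hung plate's top at (284,333), both within 3 px of prediction. Next I'll straddle the bar and push the twin back.

Emit:
servo_tool([
  [[4,0,0.4,3,0],[4,0,0.4,6,0],[4,0,0.4,8.5,0],[4,0,0.4,9,0],[4,0,0.4,9,0]],
])

```text
t: 6.0
tool_pos: [0.4416, 0.2471, 0.2391]
tool_rot: [-0.165, -3.136, 0.002]
contact_force: [0.6, 0.3, 0.5]
opening: 0.0401
grip_force: 0.0
```

Emit:
servo_tool([
  [[4,-1,0,0,0],[4,-2,0,0,0],[4,-3,0,0,0],[4,-4,0,0,0],[4,-5,0,0,0]],
])

```text
t: 6.5
tool_pos: [0.4926, 0.2429, 0.2402]
tool_rot: [0.163, 3.137, 0.0]
contact_force: [-1.0, -0.3, 0.8]
opening: 0.0399
grip_force: 0.0
```

Emit:
servo_tool([
  [[4,-0.5,0,0,0],[4,-1,0,0,0],[4,-1.5,0,0,0],[4,-2,0,0,0],[4,-2.5,0,0,0]],
])

```text
t: 7.0
tool_pos: [0.5166, 0.2404, 0.2397]
tool_rot: [-0.163, -3.137, 0.0]
contact_force: [-1.9, 0.0, 0.4]
opening: 0.0401
grip_force: 0.5
```

Emit:
servo_tool([
  [[4,-0.7,0,0,0],[4,-1.4,0,0,0],[4,-2.1,0,0,0],[4,-2.8,0,0,0],[4,-3.5,0,0,0]],
])

```text
t: 7.5
tool_pos: [0.5518, 0.2367, 0.2397]
tool_rot: [-0.163, -3.137, 0.0]
contact_force: [-2.1, -0.3, 0.1]
opening: 0.04
grip_force: 0.4
```

Run:
```python
from h import *
o=ctrl.get_obs();c=save('scene','s4');print(o['t'],o['tool_pos'].round(4),o['contact_force'])
p=o['tool_pos']-[.5555,.2385,0];print(R.from_euler('z',5.9,degrees=True).apply(p).round(4))
a=c[0][120:280,320:430,::-1];cv2.imwrite('pics/s4c.png',cv2.resize(a,None,fx=3.7,fy=3.7,interpolation=2))
```

```text
7.5 [0.5518 0.2367 0.2397] [-2.08247393 -0.29186089  0.14194413]
[-0.0035 -0.0022  0.2397]
```

View pics/s4c.png

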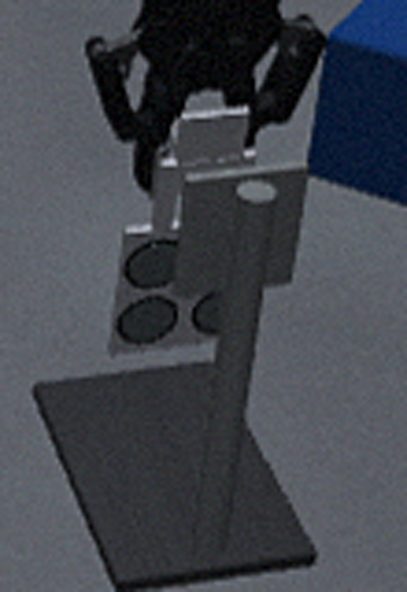

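The twin is sliding back upright on about 2 N of push. I'll continue, with fine steps at the end.

Emit:
servo_tool([
  [[4,-0.9,0,0,0],[4,-1.8,0,0,0],[4,-2.7,0,0,0],[4,-3.6,0,0,0],[4,-4.2,0,0,0]],
])

```text
t: 8.05
tool_pos: [0.5938, 0.2322, 0.2398]
tool_rot: [0.163, 3.137, -0.0]
contact_force: [-1.7, 0.2, 0.9]
opening: 0.04
grip_force: 0.4
```

Emit:
servo_tool([
  [[4,-0.1,0,0,0],[4,-0.2,0,0,0],[4,-0.3,0,0,0],[4,-0.4,0,0,0],[4,-0.4,0,0,0]],
])

```text
t: 8.55
tool_pos: [0.5968, 0.2321, 0.2398]
tool_rot: [0.163, 3.137, 0.0]
contact_force: [-0.9, -0.0, -0.3]
opening: 0.0401
grip_force: 0.2
```

Emit:
servo_tool([
  [[4,-0.1,0,0,0],[4,-0.2,0,0,0],[4,-0.2,0,0,0]],
])

```text
t: 8.85
tool_pos: [0.5977, 0.232, 0.2397]
tool_rot: [-0.162, -3.134, 0.0]
contact_force: [-7.1, -0.2, 1.6]
opening: 0.0401
grip_force: 0.7
```

Emit:
servo_tool([
  [[4,-0.1,0,0,0],[4,-0.1,0,0,0],[4,-0.1,0,0,0]],
])

```text
t: 9.15
tool_pos: [0.5978, 0.232, 0.2397]
tool_rot: [-0.161, -3.132, 0.001]
contact_force: [-11.0, -0.2, 3.4]
opening: 0.0402
grip_force: 1.0
```

Run:
```python
from h import *
c=save('scene','s5');o=ctrl.get_obs();print(o['tool_pos'],o['contact_force'])
a=c[0][130:240,330:420,::-1];cv2.imwrite('pics/s5c.png',cv2.resize(a,None,fx=5,fy=5,interpolation=2))
```

```text
[0.59780026 0.2320051  0.23971195] [-10.9408406   -1.15099621   3.29030102]
```

View pics/s5c.png

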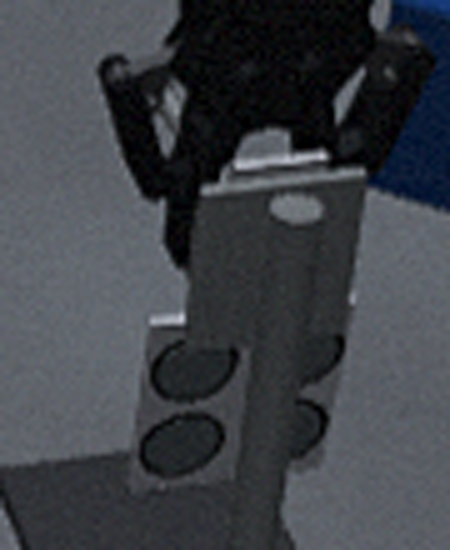

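The twin is flat: position stopped changing while force rose to 11 N. Now I'll back off, lift, and locate the plate's top edge on the easel.

Emit:
servo_tool([
  [[4,1,0,0,0],[4,3,0,0,0],[4,4,0,-3,0],[4,4,0,-7,0],[4,4,0,-10,0]],
])

```text
t: 9.7
tool_pos: [0.5601, 0.236, 0.3425]
tool_rot: [0.162, 3.134, 0.001]
contact_force: [1.0, -0.5, 0.2]
opening: 0.0399
grip_force: 0.0
```

Run:
```python
from h import *
t=load('top0');s=load('scene0');w=load('w1')
rs=[ray(t,361.5,264.5),ray(s,168.9,198.2),ray(w,283.5,89)]
p=tri(*rs);print(p.round(4),[round(1e3*np.linalg.norm(np.cross(p-o,d)),1) for o,d in rs])
for i,j in((0,1),(0,2),(1,2)): print(i,j,tri(rs[i],rs[j]).round(4))
g=w[0].mean(2);print('w1 col284',g[80:116,284].round());print('row95',g[95,245:322].round())
print('row108',g[116,235:335].round())
o=ctrl.get_obs();print(o['tool_pos'].round(4),o['tool_rot'])
```

```text
[ 0.4713 -0.2016  0.1877] [np.float64(1.1), np.float64(1.4), np.float64(0.4)]
0 1 [ 0.4711 -0.2015  0.1877]
0 2 [ 0.4712 -0.2021  0.19  ]
1 2 [ 0.4715 -0.2011  0.1875]
w1 col284 [166. 166. 167. 168. 170. 201. 237. 242. 241. 241. 241. 239. 222. 156.
 119. 117. 116. 115. 117. 119. 114. 117. 117. 118. 119. 118. 118. 118.
 118. 118. 118. 119. 130. 155. 154. 132.]
row95 [165. 165. 166. 164. 166. 163. 165. 165. 165. 160. 143. 126. 119. 119.
 119. 118. 119. 120. 117. 119. 121. 118. 117. 118. 119. 117. 118. 119.
 119. 118. 119. 117. 117. 117. 119. 117. 118. 116. 118. 117. 117. 119.
 117. 116. 118. 117. 118. 117. 117. 118. 117. 118. 118. 118. 118. 116.
 116. 118. 119. 118. 117. 119. 117. 117. 124. 145. 159. 162. 163. 165.
 165. 165. 165. 163. 162. 163. 163.]
row108 [242. 242. 241. 241. 240. 239. 239. 241. 242. 242. 241. 241. 241. 227.
 170. 131. 124. 123. 123. 122. 123. 121. 123. 122. 122. 123. 122. 123.
 124. 125. 122. 122. 122. 123. 123. 123. 120. 121. 122. 123. 123. 121.
 123. 122. 123. 120. 123. 123. 125. 122. 122. 124. 124. 121. 123. 122.
 124. 121. 121. 119. 121. 121. 120. 122. 122. 122. 122. 122. 119. 121.
 122. 119. 120. 121. 121. 120. 120. 119. 119. 127. 165. 221. 239. 244.
 245. 245. 245. 246. 244. 243. 242. 242. 243. 243. 238. 213. 160. 153.
 157. 158.]
[0.5601 0.236  0.3425] [1.62241114e-01 3.13405254e+00 1.29426911e-03]
```

Emit:
servo_tool([
  [[7,0.4,-4.9,0,0],[7,0.8,-9.8,0,0],[7,1.2,-14.7,0,0],[7,1.6,-19.6,0,0],[7,2,-24.5,0,0]],
])

```text
t: 10.2
tool_pos: [0.5143, -0.0075, 0.3402]
tool_rot: [0.162, 3.135, -0.001]
contact_force: [1.2, -0.9, 0.4]
opening: 0.0701
grip_force: 0.0
```

Emit:
servo_tool([
  [[7,0.4,-4.9,0,-1],[7,0.8,-9.8,0,-2],[7,1.3,-14.7,1,-3.4],[7,1.75,-19,3,-3.4],[7,1.75,-20,6,-3.4]],
])

```text
t: 10.7
tool_pos: [0.4766, -0.2073, 0.2816]
tool_rot: [0.077, 3.136, -0.007]
contact_force: [0.1, 0.4, -0.7]
opening: 0.0702
grip_force: 0.0
```

Run:
```python
from h import *
c=save('wrist','w6');o=ctrl.get_obs();print(o['t'],o['tool_pos'].round(4),o['tool_rot'].round(3),o['opening'])
print('pred top',proj(c,(.4713,-.2016,.1877)))
Rm=R.from_rotvec(o['tool_rot']).as_matrix();print('tool shift cm to (.477,-.202,.178):',(Rm.T@(np.array([.477,-.202,.178])-o['tool_pos'])*100).round(2))
```

```text
10.75 [ 0.4742 -0.2054  0.274 ] [-7.700e-02 -3.136e+00 -2.000e-03] 0.07056890244576063
pred top [286.92315961 210.80683243]
tool shift cm to (.477,-.202,.178): [-0.31  0.34  9.6 ]
```

View pics/w6.png

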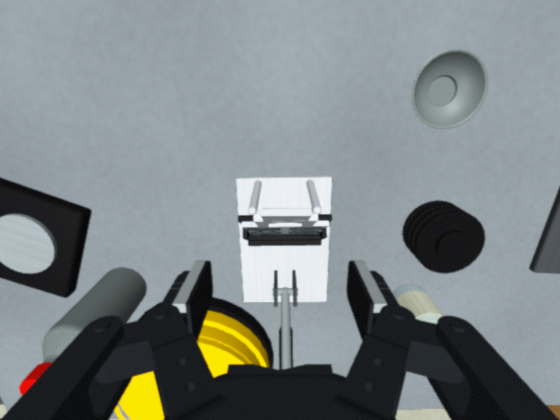

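The last view shows the plate edge-on around (257–313, 212), matching the prediction of (287,211). I'll descend and grip, low force first.

Emit:
servo_tool([
  [[7,-0.3,0.3,2,0],[7,-0.3,0.3,4,0],[7,-0.3,0.3,6,0],[7,-0.3,0.3,8,0],[7,-0.3,0.3,9,0]],
])

```text
t: 11.25
tool_pos: [0.4794, -0.199, 0.1884]
tool_rot: [-0.068, -3.139, -0.001]
contact_force: [-0.5, 0.6, 0.1]
opening: 0.0699
grip_force: 0.0
```

Emit:
servo_tool([
  [[7,0,0,0,0],[7,0,0,0,0]],
])

```text
t: 11.45
tool_pos: [0.4804, -0.2, 0.1909]
tool_rot: [0.069, 3.14, -0.001]
contact_force: [-0.4, -0.3, 0.0]
opening: 0.0698
grip_force: 0.0
```

Run:
```python
from h import *
c=load('w6');g=c[0].mean(2)
for r in (208,211,214):print(r,g[r,230:340:1].round().astype(int).tolist())
o=ctrl.get_obs();print(o['t'],o['tool_pos'].round(4),o['contact_force'].round(1))
Rm=R.from_rotvec(o['tool_rot']).as_matrix();print((Rm.T@(np.array([.477,-.202,.178])-o['tool_pos'])*100).round(2))
```

```text
208 [166, 166, 163, 162, 162, 163, 167, 193, 228, 237, 239, 238, 239, 239, 238, 237, 237, 232, 213, 210, 225, 231, 232, 227, 211, 179, 157, 185, 231, 239, 238, 233, 219, 212, 215, 216, 215, 214, 218, 218, 219, 219, 220, 222, 224, 224, 223, 222, 224, 224, 222, 218, 218, 220, 222, 222, 222, 221, 223, 224, 225, 225, 226, 225, 228, 229, 228, 227, 228, 228, 229, 230, 227, 227, 226, 226, 228, 228, 230, 229, 222, 194, 158, 176, 214, 231, 236, 238, 237, 231, 216, 221, 237, 240, 239, 238, 238, 238, 238, 234, 212, 171, 155, 154, 155, 153, 150, 153, 153, 151]
211 [165, 162, 162, 163, 161, 162, 164, 183, 220, 236, 240, 238, 238, 239, 238, 238, 238, 232, 223, 232, 240, 240, 241, 239, 229, 204, 189, 217, 235, 234, 232, 238, 239, 240, 240, 240, 240, 240, 240, 240, 240, 240, 239, 240, 240, 239, 239, 240, 240, 240, 240, 240, 239, 240, 239, 239, 239, 239, 239, 239, 239, 239, 240, 239, 239, 239, 238, 240, 239, 239, 240, 238, 239, 239, 240, 239, 240, 239, 239, 238, 234, 213, 179, 194, 219, 234, 238, 238, 237, 231, 218, 218, 236, 240, 238, 238, 239, 239, 239, 231, 196, 163, 155, 157, 156, 158, 156, 156, 156, 153]
214 [164, 165, 163, 163, 162, 163, 165, 170, 191, 219, 223, 223, 222, 223, 223, 221, 223, 218, 206, 188, 183, 188, 186, 188, 211, 222, 234, 239, 241, 238, 233, 237, 237, 238, 238, 237, 238, 237, 237, 237, 238, 237, 237, 236, 237, 238, 236, 237, 238, 238, 238, 239, 238, 238, 239, 239, 238, 238, 239, 238, 238, 238, 238, 239, 238, 237, 238, 237, 238, 238, 238, 238, 238, 238, 237, 237, 237, 238, 237, 236, 234, 229, 230, 235, 236, 237, 236, 218, 144, 96, 102, 119, 123, 122, 123, 123, 121, 122, 122, 114, 103, 114, 146, 156, 156, 157, 157, 157, 158, 157]
11.45 [ 0.4804 -0.2     0.1909] [-0.4 -0.3  0. ]
[ 0.33 -0.22  1.29]
```

Emit:
servo_tool([
  [[7,0.3,-0.25,0.6,0],[7,0.3,-0.25,1.3,0],[7,0.3,-0.25,1.3,0],[5,0.3,-0.25,1.3,0],[4.4,0.3,-0.25,1.3,0]],
], newtons=20)

```text
t: 11.95
tool_pos: [0.4768, -0.2024, 0.177]
tool_rot: [0.07, 3.141, 0.0]
contact_force: [-0.7, 1.0, 1.3]
opening: 0.044
grip_force: 0.7
```

Emit:
servo_tool([
  [[3,0,0,0,0],[3,0,0,0,0],[3,0,0,0,0],[3,0,0,0,0]],
], newtons=20)

```text
t: 12.35
tool_pos: [0.4769, -0.2026, 0.1775]
tool_rot: [0.07, 3.14, -0.001]
contact_force: [-2.6, 0.3, 4.7]
opening: 0.0397
grip_force: 26.0
```

The grip is at 39.7 mm, the strip's width. The lip can now turn the plate upright in my fingers: lift 3 mm, then swing the top forward with the foot behind the lip and a light grip.

Emit:
servo_tool([
  [[3,0.14,0,-0.25,0],[3,-0.6,0,-0.6,0],[3,-1.3,0,-0.95,0],[3,-2.1,0,-1.25,0],[3,-2.8,0,-1.54,0]],
])

```text
t: 12.85
tool_pos: [0.5053, -0.2034, 0.1918]
tool_rot: [-0.069, -3.14, -0.001]
contact_force: [-1.6, 0.7, -4.0]
opening: 0.0397
grip_force: 20.9
```

Run:
```python
from h import *
o=ctrl.get_obs();print(o['contact_force'].round(1),o['wrist_torque'].round(2),o['tool_pos'].round(4),o['opening'])
c=save('scene','s7');g=c[0]
B=.5577,.0299
```

```text
[-1.6  0.7 -4. ] [0.05 0.3  0.04] [ 0.5053 -0.2034  0.1918] 0.03968499575020516
```

Emit:
servo_tool([
  [[3,-0.8,0,-0.25,0],[3,-1.6,0,-0.43,0],[3,-2.4,0,-0.6,0],[3,-3.2,0,-0.7,0],[3,-4,0,-0.76,0]],
])

```text
t: 13.4
tool_pos: [0.5455, -0.2055, 0.2002]
tool_rot: [0.07, 3.141, -0.0]
contact_force: [-2.3, 0.3, 0.5]
opening: 0.0394
grip_force: 20.8
```

Emit:
servo_tool([
  [[3,-0.5,0,-0.04,0],[3,-0.8,0,-0.05,0],[3,-1.2,0,-0.05,0],[3,-1.2,0,-0.05,0]],
])

```text
t: 13.8
tool_pos: [0.5571, -0.206, 0.2008]
tool_rot: [0.07, 3.14, -0.0]
contact_force: [-1.8, 0.3, 0.9]
opening: 0.0394
grip_force: 20.9
```

Emit:
servo_tool([
  [[3,0,0,-3,0],[3,0,0,-6,0],[3,0,0,-9,0],[3,0,0,-12,0],[3,0,0,-15,0]],
], newtons=100)

```text
t: 14.3
tool_pos: [0.5569, -0.2059, 0.351]
tool_rot: [0.07, 3.14, -0.0]
contact_force: [-0.5, -0.4, -2.8]
opening: 0.0377
grip_force: 100.5
```

Run:
```python
from h import *
o=ctrl.get_obs();print(o['contact_force'].round(1),o['wrist_torque'].round(2),o['tool_pos'].round(4),o['opening'])
for n in('scene','top'):
    c=save(n,n+'8');p=o['tool_pos']
    for a in (0,.25,.5):
        d=np.array([-np.sin(a),0,np.cos(a)]);print(n,a,'top',proj(c,p+.0116*d).round(1),'bot',proj(c,p-.1684*d).round(1),'L',proj(c,p-.1684*d+[0,.045,0]).round(1),'R',proj(c,p-.1684*d-[0,.045,0]).round(1))
c=load('scene8');cv2.imwrite('pics/s8c.png',cv2.resize(c[0][100:300,100:250,::-1],None,fx=3,fy=3,interpolation=2))
g=c[0].mean(2)
for x in (165,175,185,195): print(x,g[200:290,x].round().astype(int).tolist())
```

```text
[-0.5 -0.4 -2.8] [ 0.02 -0.04  0.02] [ 0.5569 -0.2059  0.351 ] 0.03774760658789953
scene 0 top [158.  148.4] bot [171.7 224. ] L [193.4 219.9] R [149.6 228.2]
scene 0.25 top [157.8 147.8] bot [174.  234.6] L [196.4 230.2] R [151.2 239. ]
scene 0.5 top [157.8 147.6] bot [175.6 241. ] L [198.9 236.4] R [151.9 245.7]
top 0 top [383.2 214. ] bot [361.8 226.2] L [341.9 225.9] R [381.6 226.5]
top 0.25 top [383.2 215.5] bot [362.  207.6] L [342.1 207.3] R [381.8 208. ]
top 0.5 top [383.  217.1] bot [363.1 189.3] L [343.1 188.9] R [383.2 189.6]
165 [77, 78, 80, 79, 78, 76, 74, 80, 78, 80, 74, 36, 8, 41, 39, 36, 42, 41, 38, 44, 35, 9, 29, 76, 77, 73, 86, 116, 105, 109, 107, 109, 106, 108, 116, 105, 113, 104, 48, 0, 4, 6, 8, 15, 0, 9, 5, 7, 17, 8, 6, 7, 17, 2, 6, 10, 5, 6, 10, 4, 10, 3, 10, 10, 7, 16, 14, 12, 7, 13, 7, 0, 17, 10, 9, 15, 7, 22, 14, 7, 6, 2, 11, 19, 12, 0, 25, 127, 191, 183]
175 [29, 16, 38, 89, 86, 77, 75, 77, 34, 3, 17, 39, 47, 43, 42, 41, 43, 25, 16, 55, 82, 77, 75, 73, 75, 96, 113, 109, 116, 113, 110, 112, 110, 109, 114, 117, 72, 3, 4, 11, 15, 7, 4, 12, 3, 6, 3, 5, 5, 7, 8, 
[... 161 characters left out ...]
82, 67, 2, 37, 34, 43, 38, 35, 33, 44, 42, 43, 45, 41, 41, 34, 43, 83, 75, 102, 115, 115, 110, 109, 112, 110, 110, 111, 109, 115, 106, 0, 1, 3, 1, 16, 2, 15, 8, 20, 11, 5, 0, 1, 8, 8, 3, 10, 1, 6, 1, 6, 10, 0, 18, 9, 12, 8, 1, 16, 12, 9, 9, 0, 14, 9, 4, 6, 2, 8, 17, 0, 5, 3, 18, 18, 7, 4, 0, 11, 48, 94, 93, 42, 11, 12]
195 [108, 102, 108, 108, 109, 110, 110, 107, 111, 109, 111, 110, 105, 108, 110, 112, 112, 106, 107, 112, 108, 113, 106, 112, 110, 110, 105, 112, 110, 112, 111, 110, 106, 46, 2, 10, 12, 10, 6, 4, 4, 9, 4, 11, 10, 15, 0, 0, 16, 3, 10, 16, 3, 11, 10, 6, 1, 2, 10, 14, 11, 6, 0, 9, 9, 9, 7, 13, 11, 13, 6, 8, 25, 5, 0, 7, 10, 10, 5, 4, 2, 103, 210, 191, 189, 190, 184, 190, 188, 188]
```

The plate's lower edge is at (175,225) and an upright plate should put it at (172,224). It hangs vertical to within a few degrees, so I'll carry it to the front of the hook.

Emit:
servo_tool([
  [[3,1.4,4.2,0,0],[3,2.8,8.6,0,0],[3,4.2,13,0,0],[3,5.6,17.4,0,0],[3,7,21.8,0,0]],
], newtons=100)

```text
t: 14.9
tool_pos: [0.4954, 0.0166, 0.3476]
tool_rot: [-0.071, -3.139, -0.001]
contact_force: [0.3, 1.4, -3.9]
opening: 0.0372
grip_force: 101.3
```

Emit:
servo_tool([
  [[3,1.4,4.4,0,0.7],[3,2.8,8.8,0,1.4],[3,4.2,13.2,0,2.1],[3,5.6,17.6,0,2.8],[3,6.7,21.5,0,3.4]],
])

```text
t: 15.4
tool_pos: [0.4377, 0.2347, 0.3478]
tool_rot: [-0.162, -3.136, 0.0]
contact_force: [0.3, -0.2, -2.6]
opening: 0.0376
grip_force: 101.3
```

Emit:
servo_tool([
  [[3,0,1.7,0,0],[3,0,1.7,0,0],[3,0,1.7,0,0]],
])

```text
t: 15.7
tool_pos: [0.4404, 0.2494, 0.3483]
tool_rot: [-0.162, -3.135, 0.002]
contact_force: [-1.1, -0.9, -3.5]
opening: 0.0379
grip_force: 101.6
```

Run:
```python
from h import *
w=load('w3');r1=ray(w,283.5,262);r2=ray(load('top0'),130+75/4,165+382/4)
print('tip tri',tri(r1,r2).round(4),'z.252',onz(w,283.5,262,.252).round(4))
o=ctrl.get_obs();print(o['t'],o['contact_force'].round(1),o['wrist_torque'].round(2),o['tool_pos'].round(4),o['tool_rot'].round(3),o['opening'])
p=R.from_euler('z',5.9,degrees=True).apply(o['tool_pos']-[.5555,.2385,0]);print('stand',p.round(4))
for n in('scene','wrist','top'): save(n,n+'9')
s=load('scene9');t=load('top9')
P=o['tool_pos']
for z in(.0116,-.0514,-.1684): print(z,proj(s,P+[0,0,z]).round(1),proj(t,P+[0,0,z]).round(1))
g=s[0].mean(2)
b=proj(s,P+[0,0,-.1684]).astype(int)
for dx in(-12,-6,0,6,12): print(b[0]+dx,b[1]-25,g[b[1]-25:b[1]+25,b[0]+dx].round().astype(int).tolist())
```

```text
tip tri [0.4712 0.2475 0.2494] z.252 [0.4699 0.2479 0.252 ]
15.7 [-1.1 -0.9 -3.5] [ 0.01  0.02 -0.02] [0.4404 0.2494 0.3483] [-1.620e-01 -3.135e+00  2.000e-03] 0.03788626361287334
stand [-0.1156 -0.001   0.3483]
0.0116 [360.4  90.1] [128.  275.3]
-0.0514 [358.2 116. ] [139.3 275.5]
-0.1684 [354.4 159.7] [156.2 275.8]
342 134 [43, 39, 35, 41, 39, 31, 7, 21, 64, 75, 69, 75, 70, 32, 27, 34, 41, 37, 36, 37, 40, 38, 44, 31, 23, 34, 70, 74, 84, 95, 96, 96, 95, 96, 96, 97, 100, 102, 100, 98, 105, 100, 106, 102, 98, 104, 93, 103, 102, 103]
348 134 [38, 37, 37, 39, 41, 39, 37, 33, 20, 83, 70, 42, 16, 42, 40, 39, 39, 36, 42, 40, 41, 39, 39, 36, 16, 48, 74, 82, 96, 94, 95, 97, 94, 96, 96, 100, 101, 98, 100, 97, 102, 103, 106, 101, 107, 106, 100, 103, 102, 105]
354 134 [43, 29, 17, 2, 34, 74, 74, 74, 75, 70, 71, 74, 69, 72, 74, 63, 23, 31, 49, 55, 73, 79, 77, 72, 68, 72, 70, 85, 96, 96, 91, 97, 92, 99, 98, 98, 95, 100, 98, 102, 104, 106, 96, 97, 106, 106, 104, 103, 103, 101]
360 134 [9, 8, 4, 15, 50, 82, 80, 86, 70, 50, 49, 52, 48, 32, 24, 26, 30, 37, 32, 40, 37, 18, 51, 75, 63, 75, 89, 100, 92, 94, 97, 93, 96, 94, 100, 99, 100, 99, 97, 100, 97, 104, 97, 104, 101, 105, 99, 103, 105, 100]
366 134 [42, 39, 39, 40, 39, 27, 22, 83, 66, 21, 22, 34, 38, 41, 34, 33, 47, 83, 116, 120, 128, 109, 92, 75, 59, 60, 89, 102, 102, 96, 100, 95, 96, 94, 99, 96, 102, 100, 96, 99, 102, 100, 103, 99, 103, 104, 102, 103, 100, 106]
```

Emit:
servo_tool([
  [[3,0,0.1,2,0],[3,0,0.1,4,0],[3,0,0.1,5.4,0],[3,0,0.1,5.4,0]],
])

```text
t: 16.25
tool_pos: [0.44, 0.2495, 0.2934]
tool_rot: [-0.165, -3.133, 0.003]
contact_force: [-0.7, -0.1, -3.1]
opening: 0.0376
grip_force: 101.5
```

Emit:
servo_tool([
  [[3,-0.8,0,0,0],[3,-1.6,0,0,0],[3,-2.4,0,0,0],[3,-3,0,0,0],[3,-3.6,0,0,0]],
])

```text
t: 16.75
tool_pos: [0.4776, 0.2469, 0.2967]
tool_rot: [0.163, 3.137, 0.0]
contact_force: [-0.5, 1.0, -2.9]
opening: 0.0382
grip_force: 101.6
```

Emit:
servo_tool([
  [[3,-1,0,0,0],[3,-2,0,0,0],[3,-3,0,0,0],[3,-4,0,0,0],[3,-4.5,0,0,0]],
])

```text
t: 17.25
tool_pos: [0.5225, 0.242, 0.2961]
tool_rot: [-0.164, -3.137, 0.0]
contact_force: [-0.1, -0.0, -3.1]
opening: 0.0379
grip_force: 101.6
```

Emit:
servo_tool([
  [[3,-1,0,0,0],[3,-2,0,0,0],[3,-3,0,0,0],[3,-4,0,0,0],[3,-4,0,0,0]],
])

```text
t: 17.75
tool_pos: [0.5624, 0.2378, 0.2961]
tool_rot: [0.164, 3.137, -0.0]
contact_force: [0.2, -0.1, -3.2]
opening: 0.038
grip_force: 101.6
```

Emit:
servo_tool([
  [[3,0,0,0.4,0],[3,0,0,0.8,0],[3,0,0,1.1,0],[3,0,0,1.4,0],[3,0,0,1.4,0]],
])

```text
t: 18.25
tool_pos: [0.5607, 0.2381, 0.2815]
tool_rot: [-0.163, -3.136, 0.001]
contact_force: [0.5, 0.1, -2.0]
opening: 0.0377
grip_force: 101.6
```

Emit:
servo_tool([
  [[3,0,0,0.1,0],[3,0,0,0.2,0],[3,0,0,0.2,0]],
])

```text
t: 18.55
tool_pos: [0.5612, 0.2381, 0.2803]
tool_rot: [0.163, 3.137, 0.0]
contact_force: [-0.1, 0.2, -2.9]
opening: 0.0374
grip_force: 101.6
```

Emit:
servo_tool([
  [[3,0,0,0.1,0],[3,0,0,0.2,0],[3,0,0,0.3,0],[3,0,0,0.3,0]],
])

```text
t: 18.95
tool_pos: [0.5611, 0.2381, 0.277]
tool_rot: [-0.163, -3.137, 0.0]
contact_force: [0.5, 0.4, -2.5]
opening: 0.0379
grip_force: 101.6
```

Emit:
servo_tool([
  [[3,0,0,0.1,0],[3,0,0,0.2,0],[3,0,0,0.2,0]],
])

```text
t: 19.25
tool_pos: [0.5612, 0.238, 0.2751]
tool_rot: [-0.163, -3.137, 0.0]
contact_force: [-0.6, -1.1, -3.5]
opening: 0.0377
grip_force: 101.6
```

Emit:
servo_tool([
  [[3,0,0,0.1,0],[3,0,0,0.2,0],[3,0,0,0.2,0]],
])

```text
t: 19.55
tool_pos: [0.5613, 0.2381, 0.2738]
tool_rot: [0.163, 3.137, 0.0]
contact_force: [0.3, -0.5, -1.4]
opening: 0.0381
grip_force: 101.7
```

Emit:
servo_tool([
  [[3,0,0,0.1,0],[3,0,0,0.1,0]],
])

```text
t: 19.75
tool_pos: [0.5614, 0.2381, 0.2736]
tool_rot: [0.163, 3.136, 0.0]
contact_force: [-1.3, -1.1, 3.7]
opening: 0.0375
grip_force: 102.1
```

The bar now carries the plate, with the force changed from −3 to +3.7 N. I'll release gently and go up.

Emit:
servo_tool([
  [[3.6,0,0,-0.1,0],[3.7,0,0,-0.1,0],[4.1,0,0,-0.1,0],[4.4,0,0,-0.1,0],[4.8,0,0,-0.1,0]],
], newtons=20)

```text
t: 20.25
tool_pos: [0.5613, 0.2381, 0.2731]
tool_rot: [0.163, 3.137, 0.0]
contact_force: [0.5, -0.2, 0.6]
opening: 0.0482
grip_force: 0.0
```

Emit:
servo_tool([
  [[5.5,0,0,0,0],[6,0,0,0,0],[6,0,0,0,0],[6,0,0,0,0],[6,0,0,0,0]],
])

```text
t: 20.75
tool_pos: [0.5612, 0.2381, 0.2733]
tool_rot: [0.163, 3.137, -0.0]
contact_force: [-0.8, -0.0, -0.2]
opening: 0.06
grip_force: 0.0
```

Emit:
servo_tool([
  [[6,0,0,-1,0],[6,0,0,-3,0],[6,0,0,-6,0],[6,0,0,-10,0],[6,0,0,-14,0]],
])

```text
t: 21.25
tool_pos: [0.5609, 0.238, 0.4152]
tool_rot: [-0.163, -3.137, 0.0]
contact_force: [1.5, 1.0, 0.1]
opening: 0.0598
grip_force: 0.0
```

Run:
```python
from h import *
o=ctrl.get_obs();print(o['t'],o['tool_pos'].round(4),o['contact_force'].round(1))
c=save('scene','sA');w=save('wrist','wA');t=save('top','tA')
O=np.array([.553,.2387,0]);X=lambda p:R.from_euler('z',-5.9,degrees=True).apply(p)+O
for n,x in(('new',.008),('twin',.062)):
  for z in(.286,.106):
    print(n,z,[proj(k,X((x,0,z))).round(1).tolist() for k in(c,w,t)])
print('back',[proj(k,X((.065,0,.28))).round(1).tolist() for k in(c,w,t)],'tip',[proj(k,X((-.083,0,.252))).round(1).tolist() for k in(c,w,t)])
u,v=proj(t,X((.008,0,.286))).astype(int);g=t[0].mean(2)
for uu in(u-5,u,u+4):print(uu,v-50,g[v-50:v+50,uu].round().astype(int).tolist())
u,v=proj(w,X((.03,0,.286))).astype(int);g=w[0].mean(2)
print('w',u,g[200:420,u].round().astype(int).tolist())
```

```text
21.25 [0.5609 0.238  0.4152] [1.5 1.  0.1]
new 0.286 [[375.8, 146.8], [277.8, 197.1], [150.8, 214.4]]
new 0.106 [[368.1, 214.0], [277.7, 159.5], [172.4, 225.7]]
twin 0.286 [[384.6, 160.1], [277.9, 249.6], [155.2, 188.0]]
twin 0.106 [[375.8, 228.6], [277.8, 194.3], [175.8, 203.9]]
back [[384.8, 163.4], [277.9, 249.5], [156.2, 187.2]] tip [[361.0, 139.7], [277.6, 91.6], [148.4, 260.8]]
145 164 [110, 110, 108, 108, 108, 108, 108, 108, 106, 108, 108, 109, 108, 108, 107, 106, 102, 97, 116, 127, 125, 99, 92, 93, 68, 46, 40, 49, 66, 72, 72, 70, 72, 69, 58, 42, 38, 41, 41, 36, 31, 26, 27, 40, 54, 74, 87, 103, 124, 156, 161, 134, 115, 113, 131, 139, 103, 89, 101, 106, 107, 106, 107, 108, 107, 107, 107, 107, 108, 107, 108, 109, 109, 109, 107, 108, 109, 109, 107, 108, 107, 108, 107, 107, 107, 109, 109, 108, 108, 108, 109, 108, 108, 109, 106, 103, 104, 107, 109, 108]
150 164 [109, 109, 109, 108, 107, 108, 107, 109, 107, 107, 107, 108, 105, 107, 105, 105, 104, 104, 108, 120, 126, 119, 92, 64, 46, 40, 38, 39, 54, 66, 66, 64, 62, 60, 57, 46, 37, 29, 28, 29, 30, 29, 27, 30, 48, 77, 101, 103, 112, 15
[... 1049 characters left out ...]
8, 185, 187, 185, 186, 184, 182, 177, 168, 163, 160, 160, 164, 163, 163, 161, 161, 163, 163, 163, 164, 164, 166, 166, 165, 165, 164, 161, 162, 163, 164, 163, 161, 160, 160, 161, 160, 164, 164, 164, 166, 163, 163, 159, 161, 164, 163, 164, 165, 165, 166, 164, 164, 165, 169, 188, 221, 229, 229, 230, 230, 229, 230, 229, 227, 222, 207, 210, 221, 223, 222, 222, 220, 211, 163, 109, 93, 94, 91, 91, 92, 92, 92, 93, 95, 91, 93, 93, 128, 184, 198, 202, 203, 200, 200, 198, 201, 201, 199, 200, 200, 188, 144, 71, 30, 30, 28, 24, 21, 24, 25, 27, 30, 29, 27, 26, 28, 27, 29, 29, 30, 27, 30, 27, 29, 26, 29, 29, 29, 30, 29, 26, 27, 28, 28, 28, 27, 30, 32, 27, 29, 30, 29, 29, 31, 29, 28, 30, 26, 28, 28, 28, 31]
```

Run:
```python
from h import *
a=load('scene0');b=load('s5')[0].astype(int);c=cam('scene')[0].astype(int)
d=np.abs(b-c).mean(2)
print('twin lower diff',d[196:228,358:398].mean().round(1),'noise',d[300:330,300:340].mean().round(1))
for u in(362,366,393):print(u,b[185:232,u].mean(1).round().astype(int).tolist(),'\n   ',c[185:232,u].mean(1).round().astype(int).tolist())
d0=np.abs(a[0].astype(int)-c).mean(2);print('bottle/pads diff',d0[245:325,255:300].mean().round(1))
m=d>25;ys,xs=np.where(m[120:240,330:420]);print('changed box',xs.min()+330,xs.max()+330,ys.min()+120,ys.max()+120)
print(ctrl.get_obs()['contact_force'])
```

```text
twin lower diff 14.3 noise 3.9
362 [105, 105, 105, 102, 108, 104, 106, 109, 149, 159, 57, 64, 68, 65, 66, 28, 13, 25, 37, 36, 39, 38, 30, 10, 35, 72, 70, 68, 64, 32, 17, 36, 38, 37, 40, 35, 40, 41, 32, 26, 39, 79, 85, 43, 46, 50, 49] 
    [25, 41, 41, 38, 38, 39, 40, 37, 45, 129, 181, 60, 71, 74, 74, 75, 69, 31, 2, 18, 23, 35, 30, 22, 20, 38, 77, 72, 68, 72, 75, 68, 23, 16, 32, 39, 40, 39, 36, 39, 40, 26, 24, 61, 71, 75, 65]
366 [116, 108, 107, 113, 111, 110, 109, 140, 194, 158, 54, 63, 65, 17, 45, 31, 42, 38, 34, 40, 43, 35, 37, 29, 23, 44, 74, 64, 25, 42, 35, 40, 37, 33, 41, 36, 37, 34, 34, 22, 56, 69, 53, 52, 47, 55, 52] 
    [13, 39, 35, 33, 34, 43, 35, 31, 110, 195, 129, 59, 69, 54, 26, 13, 39, 29, 41, 39, 38, 43, 37, 37, 39, 40, 16, 40, 75, 67, 25, 19, 41, 35, 41, 40, 36, 39, 33, 35, 44, 37, 30, 23, 76, 66, 36]
393 [48, 48, 47, 43, 49, 47, 48, 52, 58, 47, 52, 50, 39, 36, 40, 35, 38, 42, 32, 27, 21, 43, 73, 74, 72, 62, 0, 24, 38, 42, 44, 36, 21, 29, 62, 64, 71, 70, 77, 97, 95, 98, 95, 107, 101, 95, 97] 
    [50, 42, 50, 51, 47, 52, 46, 48, 47, 53, 50, 47, 40, 40, 32, 39, 34, 42, 39, 36, 45, 37, 33, 47, 77, 74, 68, 41, 13, 43, 40, 34, 34, 41, 35, 41, 27, 18, 44, 71, 72, 71, 84, 96, 97, 91, 99]
bottle/pads diff 5.0
changed box 349 416 120 231
[-0.25043877 -0.67600471 -0.3499136 ]
```

The bottom of the twin moved about 3 px after release, while its shoulders hardly moved. During my push it was probably tipped slightly, touching high. I'll go down between the two plates and press once more with a wider opening, so only the side frames at bar height are touched.

Emit:
servo_tool([
  [[4.7,-1.5,0,0,0],[4.7,-2.5,0,0,0],[4.7,-2.5,0,3,0],[4.7,-2.5,0,6,0],[4.7,-2.5,0,9,0]],
])

```text
t: 21.95
tool_pos: [0.5858, 0.2353, 0.3206]
tool_rot: [-0.163, -3.135, 0.001]
contact_force: [0.5, 0.1, -0.1]
opening: 0.0471
grip_force: 0.0
```

Emit:
servo_tool([
  [[4.7,0,0,0,0],[4.7,0,0,0,0]],
])

```text
t: 22.15
tool_pos: [0.5857, 0.2353, 0.3221]
tool_rot: [-0.163, -3.135, 0.001]
contact_force: [0.5, -0.7, 1.2]
opening: 0.047
grip_force: 0.0
```

Emit:
servo_tool([
  [[4.7,0,0,2,0],[4.7,0,0,4,0],[4.7,0,0,6,0],[4.7,0,0,7.5,0],[4.7,0,0,8.4,0]],
])

```text
t: 22.65
tool_pos: [0.5864, 0.2356, 0.2395]
tool_rot: [0.163, 3.137, 0.0]
contact_force: [0.2, 0.2, -1.0]
opening: 0.0467
grip_force: 0.0
```

Emit:
servo_tool([
  [[4.7,-0.3,0,0,0],[4.7,-0.6,0,0,0],[4.7,-0.9,0,0,0],[4.7,-0.9,0,0,0]],
])

```text
t: 23.05
tool_pos: [0.596, 0.2346, 0.2406]
tool_rot: [0.163, 3.135, 0.001]
contact_force: [-0.1, 0.0, 0.5]
opening: 0.0465
grip_force: 0.0
```

Emit:
servo_tool([
  [[4.7,-0.1,0,0,0],[4.7,-0.2,0,0,0],[4.7,-0.2,0,0,0]],
])

```text
t: 23.35
tool_pos: [0.5971, 0.2344, 0.2395]
tool_rot: [0.163, 3.137, 0.0]
contact_force: [-0.0, -0.0, 0.3]
opening: 0.0467
grip_force: 0.0
```

Emit:
servo_tool([
  [[4.7,-0.1,0,0,0],[4.7,-0.2,0,0,0],[4.7,-0.2,0,0,0]],
])

```text
t: 23.65
tool_pos: [0.598, 0.2343, 0.2392]
tool_rot: [-0.162, -3.134, 0.0]
contact_force: [-4.8, -0.2, 2.9]
opening: 0.0469
grip_force: 0.6
```

Emit:
servo_tool([
  [[4.7,-0.1,0,0,0],[4.7,-0.2,0,0,0],[4.7,-0.2,0,0,0]],
])

```text
t: 23.95
tool_pos: [0.5983, 0.2343, 0.2391]
tool_rot: [-0.161, -3.13, 0.001]
contact_force: [-13.3, -0.6, 5.6]
opening: 0.0466
grip_force: 1.1
```

Run:
```python
from h import *
o=ctrl.get_obs();print(o['tool_pos'].round(4),o['contact_force'].round(1),o['wrist_torque'].round(2))
save('scene','sB')
for f in('s5','sA','sB'):
    g=load(f)[0].mean(2);print(f,g[185:200,366].round().astype(int).tolist(),g[222:236,362].round().astype(int).tolist(),g[218:232,393].round().astype(int).tolist(),'top',g[150:172,380].round().astype(int).tolist())
c=load('sB')
O=np.array([.553,.2387,0])
X=lambda p:R.from_euler('z',-5.9,degrees=True).apply(p)+O
for x in(.059,.065):print(x,[ (z,proj(c,X((x,.045,z))).round(1),proj(c,X((x,0,z))).round(1)) for z in(.286,.206,.106)])
```

```text
[0.5983 0.2343 0.2391] [-13.3  -0.6   5.6] [-0.1   1.48 -0.01]
s5 [116, 108, 107, 113, 111, 110, 109, 140, 194, 158, 54, 63, 65, 17, 45] [41, 32, 26, 39, 79, 85, 43, 46, 50, 49, 52, 49, 52, 50] [29, 62, 64, 71, 70, 77, 97, 95, 98, 95, 107, 101, 95, 97] top [21, 4, 13, 12, 11, 6, 47, 109, 103, 93, 96, 123, 181, 143, 47, 74, 121, 114, 57, 45, 51, 50]
sA [9, 37, 40, 36, 34, 37, 35, 25, 106, 196, 128, 60, 67, 51, 33] [47, 39, 40, 44, 17, 18, 65, 72, 71, 65, 44, 43, 45, 54] [41, 41, 45, 31, 22, 38, 71, 70, 75, 83, 104, 94, 95, 98] top [70, 76, 70, 64, 67, 73, 78, 65, 68, 64, 107, 162, 79, 68, 66, 75, 113, 108, 50, 49, 51, 51]
sB [30, 37, 39, 39, 40, 36, 30, 83, 180, 183, 51, 64, 56, 27, 56] [39, 39, 20, 38, 75, 69, 46, 51, 56, 48, 53, 49, 51, 53] [17, 56, 67, 73, 65, 82, 101, 97, 100, 95, 100, 94, 102, 96] top [4, 7, 8, 12, 6, 8, 12, 50, 80, 73, 83, 130, 184, 145, 52, 79, 125, 114, 54, 47, 51, 48]
0.059 [(0.286, array([405.2, 156.9]), array([384.1, 159.4])), (0.206, array([400.2, 188.9]), array([380. , 191.4])), (0.106, array([394.5, 225.2]), array([375.4, 227.8]))]
0.065 [(0.286, array([406.3, 158.4]), array([385.1, 160.9])), (0.206, array([401.2, 190.5]), array([381. , 193.1])), (0.106, array([395.5, 226.8]), array([376.3, 229.4]))]
```

Under push the top moves back about 1 px and the bottom comes forward about 3.5 px. So something high on the fingers is the contact and the twin isn't flat yet. I'll raise the tool so that only the pads' lower part touches, below the back plate's top edge.

Emit:
servo_tool([
  [[4.7,0.4,0,0,0],[4.7,0.9,0,0,0],[4,0.9,0,-1,0],[3.2,0.9,0,-2.3,0],[3.2,0.9,0,-2.3,0]],
])

```text
t: 24.5
tool_pos: [0.5936, 0.2352, 0.2662]
tool_rot: [0.163, 3.132, 0.003]
contact_force: [0.4, 0.5, 0.2]
opening: 0.032
grip_force: 0.0
```

Emit:
servo_tool([
  [[3.2,-0.3,0,0,0],[3.2,-0.6,0,0,0],[3.2,-0.8,0,0,0],[3.2,-0.8,0,0,0]],
])

```text
t: 24.9
tool_pos: [0.6002, 0.2339, 0.2617]
tool_rot: [-0.163, -3.137, 0.001]
contact_force: [0.7, -0.1, -0.0]
opening: 0.0321
grip_force: 0.0
```

Emit:
servo_tool([
  [[3.2,-0.1,0,0,0],[3.2,-0.2,0,0,0],[3.2,-0.2,0,0,0]],
])

```text
t: 25.2
tool_pos: [0.6018, 0.2338, 0.2618]
tool_rot: [-0.163, -3.137, 0.0]
contact_force: [0.6, -0.2, -0.6]
opening: 0.0315
grip_force: 0.4
```

Emit:
servo_tool([
  [[3.2,-0.1,0,0,0],[3.2,-0.2,0,0,0],[3.2,-0.2,0,0,0]],
])

```text
t: 25.5
tool_pos: [0.6023, 0.2338, 0.2619]
tool_rot: [-0.162, -3.132, 0.001]
contact_force: [-7.7, -0.4, 1.0]
opening: 0.0319
grip_force: 1.2
```

Emit:
servo_tool([
  [[3.2,-0.1,0,0,0],[3.2,-0.15,0,0,0],[3.2,-0.15,0,0,0]],
])

```text
t: 25.8
tool_pos: [0.6025, 0.2338, 0.2618]
tool_rot: [-0.161, -3.129, 0.002]
contact_force: [-13.9, 0.2, 4.1]
opening: 0.0317
grip_force: 1.8
```

```bash
cat > e.py <<'E'
from h import *
import sys
o=ctrl.get_obs();print(o['tool_pos'].round(4),o['contact_force'].round(1),o['wrist_torque'].round(2))
save('scene',sys.argv[1])
for f in('sA','sB',sys.argv[1]):
    g=load(f)[0].mean(2);print(f,g[185:200,366].round().astype(int).tolist(),g[222:236,362].round().astype(int).tolist(),g[218:232,393].round().astype(int).tolist(),'top',g[158:172,380].round().astype(int).tolist())
E
python3 e.py sC
```

```text
[0.6025 0.2338 0.2618] [-13.9   0.2   4.1] [-0.03  1.87 -0.02]
sA [9, 37, 40, 36, 34, 37, 35, 25, 106, 196, 128, 60, 67, 51, 33] [47, 39, 40, 44, 17, 18, 65, 72, 71, 65, 44, 43, 45, 54] [41, 41, 45, 31, 22, 38, 71, 70, 75, 83, 104, 94, 95, 98] top [68, 64, 107, 162, 79, 68, 66, 75, 113, 108, 50, 49, 51, 51]
sB [30, 37, 39, 39, 40, 36, 30, 83, 180, 183, 51, 64, 56, 27, 56] [39, 39, 20, 38, 75, 69, 46, 51, 56, 48, 53, 49, 51, 53] [17, 56, 67, 73, 65, 82, 101, 97, 100, 95, 100, 94, 102, 96] top [80, 73, 83, 130, 184, 145, 52, 79, 125, 114, 54, 47, 51, 48]
sC [8, 37, 44, 35, 41, 40, 41, 38, 37, 98, 145, 75, 67, 63, 46] [39, 39, 35, 43, 29, 13, 35, 79, 71, 69, 46, 48, 48, 49] [39, 41, 38, 32, 20, 45, 72, 75, 71, 85, 110, 101, 101, 96] top [68, 68, 77, 126, 176, 116, 58, 84, 117, 110, 54, 47, 59, 52]
```

The twin has moved back another ~1 px at both top and shoulders, upright and pressed against the back plate. I'll back off, lift and re-check it free.

Emit:
servo_tool([
  [[3.2,0.4,0,0,0],[3.2,1.1,0,0,0],[3.2,1.3,0,-2,0],[3.2,1.3,0,-6,0],[3.2,1.3,0,-10,0]],
])

```text
t: 26.35
tool_pos: [0.5921, 0.2347, 0.3627]
tool_rot: [-0.163, -3.137, 0.001]
contact_force: [0.5, 0.5, -0.2]
opening: 0.0319
grip_force: 0.0
```

Emit:
servo_tool([
  [[3.2,2,0,-4,0],[3.2,5,0,-5,0],[3.2,8,0,-5,0],[3.2,8,0,-5,0]],
])

```text
t: 26.75
tool_pos: [0.5111, 0.2437, 0.4148]
tool_rot: [0.16, 3.133, 0.003]
contact_force: [0.1, 0.3, -0.7]
opening: 0.0324
grip_force: 0.0
```

```bash
python3 e.py sD
python3 - <<'E'
from h import *
t=save('top','tD');g=t[0].mean(2);a=load('tA')[0].mean(2);b=load('top0')[0].mean(2)
for u in(146,150,154):
    for k in(b,a,g):print(u,k[178:222,u].round().astype(int).tolist())
d=np.abs(load('sA')[0].astype(int)-load('sD')[0].astype(int)).mean(2)
print('newplate',d[180:215,340:352].mean())
d=np.abs(load('scene0')[0].astype(int)-load('sD')[0].astype(int)).mean(2);print('bystanders',d[245:325,255:300].mean())
O=np.array([.553,.2387,0]);X=lambda p:R.from_euler('z',-5.9,degrees=True).apply(p)+O
print([proj(t,X((x,0,z))).round(1).tolist() for x,z in((.065,.28),(.065,.286),(.059,.286),(.075,.28))])
E
```

```text
[0.5111 0.2437 0.4148] [ 0.1  0.3 -0.7] [0.02 0.03 0.02]
sA [9, 37, 40, 36, 34, 37, 35, 25, 106, 196, 128, 60, 67, 51, 33] [47, 39, 40, 44, 17, 18, 65, 72, 71, 65, 44, 43, 45, 54] [41, 41, 45, 31, 22, 38, 71, 70, 75, 83, 104, 94, 95, 98] top [68, 64, 107, 162, 79, 68, 66, 75, 113, 108, 50, 49, 51, 51]
sB [30, 37, 39, 39, 40, 36, 30, 83, 180, 183, 51, 64, 56, 27, 56] [39, 39, 20, 38, 75, 69, 46, 51, 56, 48, 53, 49, 51, 53] [17, 56, 67, 73, 65, 82, 101, 97, 100, 95, 100, 94, 102, 96] top [80, 73, 83, 130, 184, 145, 52, 79, 125, 114, 54, 47, 51, 48]
sD [12, 40, 41, 36, 36, 33, 41, 37, 27, 79, 145, 110, 60, 59, 58] [44, 36, 44, 39, 41, 28, 22, 67, 70, 76, 60, 45, 43, 49] [34, 40, 43, 39, 32, 24, 40, 74, 67, 75, 82, 94, 97, 96] top [73, 64, 89, 137, 157, 57, 64, 78, 115, 109, 52, 45, 50, 54]
146 [99, 98, 95, 92, 109, 117, 113, 91, 77, 74, 77, 86, 95, 97, 98, 96, 98, 98, 97, 97, 97, 97, 98, 97, 98, 98, 99, 99, 98, 97, 98, 97, 97, 96, 97, 99, 99, 99, 99, 99, 98, 99, 99, 99]
146 [107, 106, 103, 98, 117, 126, 123, 99, 80, 66, 44, 36, 36, 48, 66, 74, 74, 75, 79, 79, 69, 52, 43, 43, 44, 40, 37,
[... 948 characters left out ...]
17, 116, 92, 78, 78, 77, 77, 75, 81, 96, 100, 100, 98, 99, 100, 101, 99, 99, 99, 99, 100, 98, 100, 98, 98, 98, 99, 99, 99, 95, 95, 95, 93, 96, 97, 94, 95, 94]
154 [120, 121, 118, 105, 96, 116, 127, 125, 100, 96, 129, 126, 90, 49, 21, 19, 21, 30, 33, 34, 31, 28, 26, 25, 23, 23, 25, 25, 21, 26, 44, 80, 102, 107, 108, 124, 156, 161, 135, 115, 116, 121, 118, 103]
154 [118, 118, 115, 103, 95, 114, 123, 129, 147, 161, 159, 127, 109, 113, 112, 104, 103, 104, 84, 69, 79, 97, 88, 92, 102, 105, 106, 105, 106, 104, 103, 104, 104, 103, 104, 122, 151, 160, 133, 113, 114, 119, 115, 101]
newplate 3.4785714285714286
bystanders 4.77962962962963
[[156.2, 187.2], [155.4, 186.5], [154.9, 189.4], [157.0, 182.4]]
```

In the top view the twin's bright edge now adjoins the back plate's with no dark gap. The new plate hangs still, and the bystanders are unchanged. Handing in.

```bash
python3 -c "
from station import ctrl
print(ctrl.finish_job())"
```

```text
the job is handed in; nothing more can be done
None
```

I handed the job in at about 27 s: the clamp is open at its stop, the carrier plate hangs on the hook about 90 mm behind the tip, the twin is flat against the back plate (highest reading while pushing about 14 N), and the bottle and pads are where they were.

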